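# Fit the keyed hub on the gearbox shaft

### The arm

A 6-joint arm with a two-finger parallel gripper is mounted at the origin on a cart in front of the work surface, level with it; the furniture and walls round the work are solid. World frame = base frame: x ahead of the robot, y to its left, z up, the work surface at z = 0. Lengths are in m, angles in rad, forces in N, time in s.
With the tool pointing down it reaches from about 0.35 to 0.925 m from the base axis. Payload 6.4 kg.
Tool frame: the origin (TCP) lies at the very end of the fingers, on their centre line; the grasp point (between the pads) lies 19 mm behind it; y points along the fingers, z is the direction in which the jaws open and shut, and the axes are right-handed (so a half turn about y gives the same grasp; the last joint's range is limited). The gripper opens to 85 mm and grips with 20 to 120 N. Pads are 22 mm wide; open, the fingers measure 114 mm over their backs; the gripper's body (76 mm by 85 mm) begins 54 mm behind the grasp point. The pads swing forward as they close: fully open they stand 13 mm farther back than shut.
Start: joints at [-1.385, 0.245, 1.558, -0, 1.339, -0.174], TCP at [0.229, -0.608, 0.203] pointing down, gripper open.
Joint ranges: [-3.13, 3.13], [-1.02, 2.26], [0.13, 2.54], [-0.95, 4.09], [0.21, 2.88], [-2.74, 2.74]. Speed limits (rad/s): [2.57, 2.57, 3.14, 3.14, 3.14, 3.14].

### API

Orientations are given as a unit quaternion [x, y, z, w].
In Python, from plant import bot gives the robot as it stands.
- The arm moves only by the tool carry_out, never from a script. Its arguments are lists of equal length, an entry for each row: "claw": the opening, from 0 (shut) to 1 (fully open); "slide": the shift along the tool's x, y, z in m, a list of three; "dr": the turn, a rotation vector about the tool's x, y, z in degrees, a list of three. A call has 1 to 20 rows; each row is the pose to reach, as a shift and turn from the pose commanded when the call began, along the tool's axes at that moment; what a row does not reach only later rows make up. A row lasts 1/12 s, in which the tool goes at most 41.7 mm and 7.16 degrees, less where a joint would pass 70% of its speed; a pose out of reach is approached as far as the arm can. A call with a gripper value outside its range is refused whole. The fingers move at their own pace and stop on an object; the grip force is fixed at half the most. Time passes only in rows, so rows that repeat a pose let the fingers close. It gives the time, the measured TCP pose, the force and the opening at its end, in the units of the state.
- bot.get_obs(): the state, without advancing time (a new reading comes with each control period).
- bot.grab_frame(name): name is "scene" or "top" or "wrist"; returns the picture (420x560x3 uint8, red, green, blue); there is no depth.
- bot.get_calibration(name): a dict with "mtx" (3x3 intrinsics, pixels), "R" (3x3) and "t" (3): a world point X has camera coordinates R X + t; the wrist camera has in their place "mount" (4x4, takes a point from camera to tool coordinates, whose origin is the TCP and whose axes are the tool frame's). Camera axes: x right, y down, z forward; pixel columns grow to the right and rows downward; lengths in m; the calibration is good to about 2 mm. A picture is of the moment at which its call begins: read the wrist's pose just before it. get_calibration takes no time and is no camera call.
- bot.job_done(): hands the job in, once; it reports no verdict.
The state is a dict: "t": time; "q": joint angles; "qvel": joint speeds; "effort": joint torques, N m; "position": TCP position; "eef_rot": TCP orientation; "wrist_force": force on the tool from outside, world axes, zero at the start; "torque": the same for the moment, N m; "gripper_width": finger opening in m.
Only numpy, scipy, OpenCV 4.12 (cv2) and the standard library are available. Lean on these libraries where they do the work, as an engineer would, in place of code of your own. Each camera call takes 0.05 s, during which the arm holds its last target.

### The job

Pick up the steel keyed hub and put it on the upright output shaft of the gearbox, chamfered mouth of the bore down as it lies. Its tab will come to rest on the end of the shaft: turn the hub under a light push until you feel the tab drop into the keyway, then slide it down until it sits flat and fully home on the gearbox's shoulder and let go. Never force it (a push of 5 to 15 N is plenty, 40 N does damage), and leave the other things on the bench where they are.

Things in the scene. Friction and masses are not known exactly. Their poses are not given: they have to be found in the camera images.
- hub: Loose steel hub, 0.15 to 0.3 kg: thick ring, 44 mm outside, 30 mm high, two spanner flats 38 mm apart over its whole height on its +y and -y sides (grip it across them). It lies upright, as it is to be fitted. Origin at the centre of its underside, z up along the bore. Plain bore 22 mm, 2 mm chamfer at the bottom mouth; a tab stands inward on its +x side.
- gearbox: Small grey gearbox fixed to the bench: foot 124 x 100 x 9 mm, body 92 x 82 mm up to 45 mm; on top the upright steel output shaft, which cannot be turned by hand, with a collar 35 mm across up to 54 mm: the shoulder. Origin under the shaft axis at bench height, z up; its -x side carries the round oil sight glass, its +y side the input stub, which reaches 72 mm out.
- shoulder (a point): Point on the shaft axis at the height of the shoulder's flat top (54 mm above the bench), where the hub's underside must finally sit; axes as the gearbox. Shaft and collar float on a preload spring: pressed, they sink about 1 mm for each 6 N (6 mm at most) and spring back.
- wing_nut_1: Bystander, to be left alone: dark wing nut 42 mm wide, 19 mm high, near the front edge of the bench.
- tab (a point): Bottom centre of the hub's tab, 14 mm above the hub's underside and 9 mm from its axis towards +x of the hub. The tab is 6.5 mm wide, reaches inward to 7.2 mm from the axis and fills only the upper part of the bore, from 14 mm to the top at 30 mm.
- shaft_end (a point): Centre of the shaft's end face, 28 mm above the shoulder (82 mm above the bench), axes as the gearbox. Shaft 20 mm across, 1.5 mm edge chamfer; a 10 mm threaded stub rises 8 mm above this face. Keyway 8 mm wide, 4 mm deep, open at the end face, running down to the shoulder. Tab off the keyway: the hub stops 14 mm above the shoulder.
- sight_glass (a point): Centre of the sight glass on the gearbox's front (-x) side. Seen from the shaft axis the keyway faces somewhere between the sight glass and the ribbed -y side: 0.2 to 1.4 rad (11 to 80 degrees) from the sight glass, counter-clockwise from above. No reading tells where: it must be felt or seen. In the keyway the tab has 0.75 mm play to each side (about 0.08 rad either way).
- dividers: Bystander, to be left alone: steel dividers 164 mm long, 8 mm thick, lying across behind the hub.
Mind the look-alikes: they are no part of the job. Of the things like the hub, leave any that is purple; of the rest the smaller one is meant.

How it is judged:
At the end, for the whole second after the job is handed in: The hub stands on the shaft with its tab in the keyway: its underside within 3 mm of the shoulder's height and within 3 mm of the shaft axis, upright within 0.08 rad (4.6 degrees), at rest and released (z of hub in the frame of shoulder between -0.003 and 0.003 m and horizontal distance between hub and shoulder below 0.003 m and angle between hub's own z axis and vertical below 0.08 rad and linear speed of hub below 0.02 m/s); the robot touches nothing.
It fails at once if the hub is forced against the gearbox or its shaft with more than 40 N (contact force between hub and gearbox above 40 N).
It fails at once if a bystander is moved by more than 20 mm (distance of any of dividers, wing_nut_1 from where it was at the start of the episode above 0.02 m).
It also fails if it takes over 61 s, if anything falls off the work surface, if the arm or the gripper's body presses on something with over 40 N, if the wrist force passes 120 N, or if a joint passes its speed limit or range.

## Working session

There is one attempt and no reset: what is moved stays moved. The work goes in short steps, Python scripts to look and compute and a tool call to move; the robot and the scene stay as the last step left them, time stands still between calls to the robot, and variables do not carry over. Pictures are saved under pics/ and viewed, and the job is handed in when it is done.

Besides the shell and the picture viewer there is one more tool, called after "Emit:" by a JSON object that holds its "name" and its "arguments". carry_out: Moves the arm, as the interface text tells. Its arguments: {"type":"object","properties":{"claw":{"type":"array","items":{"type":"number"}},"slide":{"type":"array","items":{"type":"array","items":{"type":"number"}}},"dr":{"type":"array","items":{"type":"array","items":{"type":"number"}}}},"required":["claw","slide","dr"]}

```bash
ls; mkdir -p pics
python3 - <<'E'
from plant import bot
import cv2
o=bot.get_obs(); print({k:o[k] for k in('t','position','eef_rot','wrist_force','gripper_width')})
for n in('scene','top','wrist'):
    cv2.imwrite(f'pics/a_{n}.png',bot.grab_frame(n)[:,:,::-1]); c=bot.get_calibration(n); print(n,{k:c[k] for k in c})
E
```

```text
pics
{'t': 0.0, 'position': array([ 0.22876038, -0.60777729,  0.20167412]), 'eef_rot': array([-0.12652338,  0.69637457, -0.69501774,  0.1265094 ]), 'wrist_force': array([-0.3834936 ,  0.4727884 , -0.34041582]), 'gripper_width': 0.08510986912428013}
scene {'mtx': array([[476.77457908,   0.        , 276.22307944],
       [  0.        , 476.77457908, 214.29369866],
       [  0.        ,   0.        ,   1.        ]]), 'R': array([[-0.85831353, -0.51285305, -0.0167223 ],
       [-0.1790731 ,  0.32991954, -0.92686888],
       [ 0.48086454, -0.79254959, -0.37501259]]), 't': array([0.57743449, 0.13328764, 0.75954904])}
top {'mtx': array([[466.22632028,   0.        , 275.19029553],
       [  0.        , 466.22632028, 212.74901216],
       [  0.        ,   0.        ,   1.        ]]), 'R': array([[-0.01874279, -0.99973937,  0.01303472],
       [-0.99746074,  0.01780099, -0.06895794],
       [ 0.06870793, -0.01429408, -0.99753441]]), 't': array([0.17600143, 0.54392079, 0.88891323])}
wrist {'mtx': array([[329.99378743,   0.        , 276.5887443 ],
       [  0.        , 329.99378743, 210.7318706 ],
       [  0.        ,   0.        ,   1.        ]]), 'mount': array([[ 8.22390377e-04,  9.64490836e-01,  2.64115032e-01,
        -6.80644605e-02],
       [-1.00436672e-03, -2.64114192e-01,  9.64490894e-01,
        -1.71664223e-01],
       [ 9.99999157e-01, -1.05845638e-03,  7.51497528e-04,
         3.93297224e-04],
       [ 0.00000000e+00,  0.00000000e+00,  0.00000000e+00,
         1.00000000e+00]])}
```

View pics/a_scene.png

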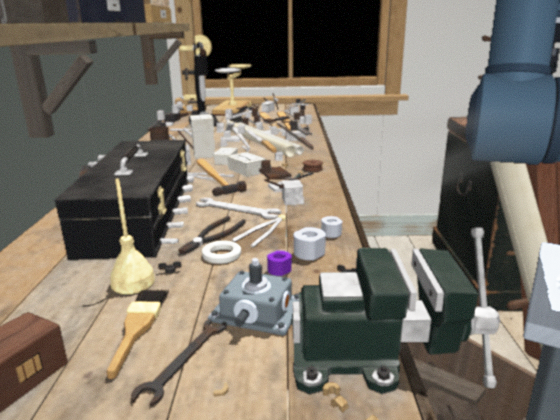

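View pics/a_top.png

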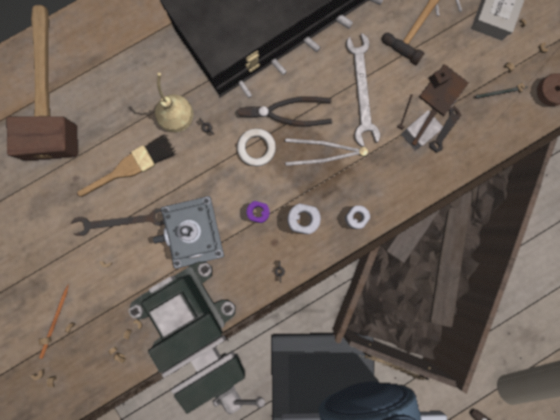

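View pics/a_wrist.png

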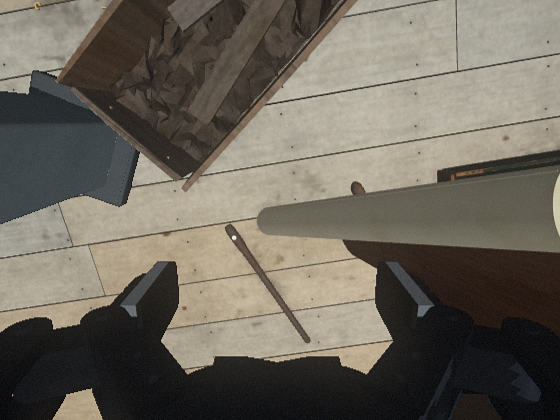

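Top view: gearbox at about (192,231) with its input stub to the left at (155,238) and the vise below it. The wing nut is at (279,270) and the dividers lie from (287,150) to (365,152).

Things that could be taken for the hub:
- purple ring (258,212): excluded by colour
- large steel hub (304,220)
- small steel hub (358,217): my choice
- white flat ring (256,147): not a hub

I'll check the choice in a crop.

Run:
```python
import cv2,numpy as np
t=cv2.imread('pics/a_top.png'); s=cv2.imread('pics/a_scene.png')
a=cv2.resize(t[185:255,240:390],None,fx=5,fy=5,interpolation=3)
cv2.imwrite('pics/b1.png',a)
b=cv2.resize(t[185:275,140:240],None,fx=6,fy=6,interpolation=3); cv2.imwrite('pics/b2.png',b)
c=cv2.resize(s[205:335,205:355],None,fx=4.5,fy=4.5,interpolation=3); cv2.imwrite('pics/b3.png',c)
```

```text
(no output)
```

View pics/b1.png

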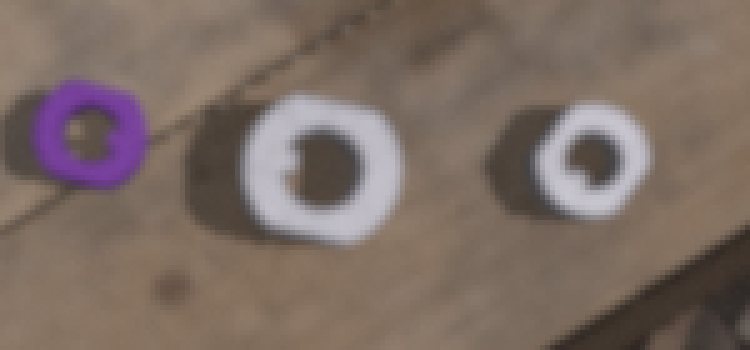

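View pics/b2.png

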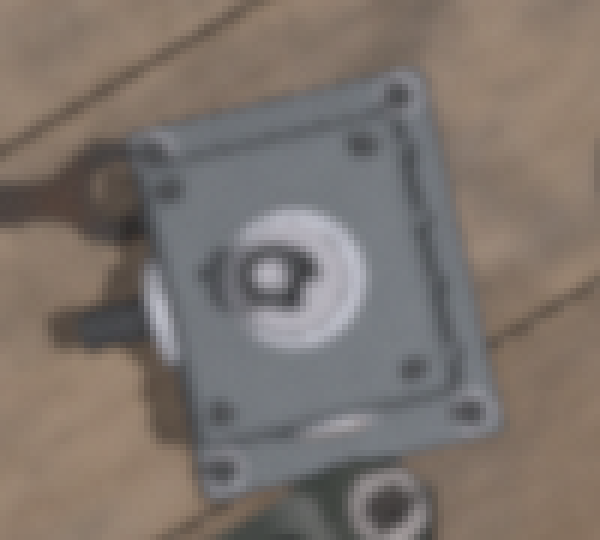

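View pics/b3.png

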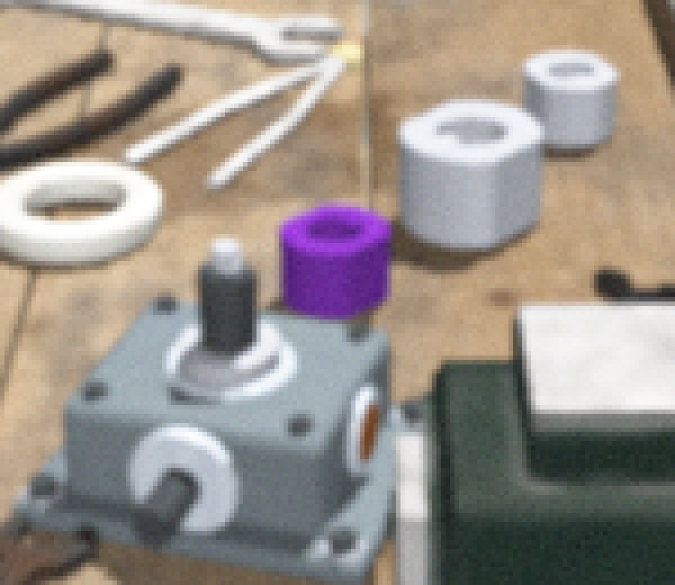

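```bash
cat > h.py <<'E'
from plant import bot
import cv2,numpy as np
from scipy.spatial.transform import Rotation as Rn
def P(name,obs=None):
    c=bot.get_calibration(name)
    if name=='wrist':
        o=obs or bot.get_obs(); T=np.eye(4);T[:3,:3]=Rn.from_quat(o['eef_rot']).as_matrix();T[:3,3]=o['position']
        M=np.linalg.inv(T@c['mount']); return c['mtx']@M[:3]
    return c['mtx']@np.c_[c['R'],c['t']]
def tri(Ps,uv):
    A=[]
    for p,(u,v) in zip(Ps,uv): A+= [u*p[2]-p[0],v*p[2]-p[1]]
    X=np.linalg.svd(np.array(A))[2][-1]; return X[:3]/X[3]
def proj(p,X):
    x=p@np.r_[X,1]; return x[:2]/x[2]
def onz(p,uv,z):
    u,v=uv; A=np.array([u*p[2]-p[0],v*p[2]-p[1]]); return np.r_[np.linalg.solve(A[:,:2],-A[:,2]*z-A[:,3]),z]
E
python3 - <<'E'
from h import *
t,s=P('top'),P('scene'); np.set_printoptions(precision=4,suppress=True)
for n,a,b in [('hubtop',(358.4,217),(331.9,220.6)),('stub',(185,230.8),(255.4,259.4))]:
    X=tri([t,s],[a,b]); print(n,X,proj(t,X)-a,proj(s,X)-b)
print('hub z.03',onz(t,(358.4,217),.03),onz(s,(331.9,220.6),.03)); print('stub z.09',onz(t,(185,230.8),.09),onz(s,(255.4,259.4),.09))
# body corner edges dir, sight glass
for n,px,z in [('big',(304.5,218.5),.04),('wn',(279,270),.01),('glass',(140+340/6,185+425/6),.03),('stubend',(140+65/6,185+330/6),.03),('purple',(258,212),.03)]: print(n,onz(t,px,z))
o=bot.get_obs(); print(Rn.from_quat(o['eef_rot']).as_matrix())
E
```

```text
hubtop [0.5341 0.0056 0.0283] [0.2988 0.6137] [-0.5969  0.0018]
stub [0.5121 0.328  0.0889] [0.2149 0.3523] [-0.4694 -0.0458]
hub z.03 [0.5352 0.0065 0.03  ] [0.5314 0.0087 0.03  ]
stub z.09 [0.5127 0.3281 0.09  ] [0.5103 0.3294 0.09  ]
big [0.5336 0.111  0.04  ]
wn [0.4359 0.1606 0.01  ]
glass [0.4668 0.317  0.03  ]
stubend [0.4984 0.4039 0.03  ]
purple [0.5482 0.1991 0.03  ]
[[-0.936  -0.0003  0.3521]
 [-0.3521  0.0014 -0.936 ]
 [-0.0002 -1.     -0.0015]]
```

The close crop confirms it: three hubs with tabs, and the small steel one at (358,217) is the target. Its tab points lower left, at a world angle of about 140°. Next I'll hover over it with the jaws lined up to the flats (tool z yaw about -130°).

Emit:
{"name": "carry_out", "arguments": {"claw": [1,1,1,1,1,1,1,1,1,1,1,1,1,1,1,1,1,1,1,1], "slide": [[-0.503,0.04,-0.468],[-0.503,0.04,-0.468],[-0.503,0.04,-0.468],[-0.503,0.04,-0.468],[-0.503,0.04,-0.468],[-0.503,0.04,-0.468],[-0.503,0.04,-0.468],[-0.503,0.04,-0.468],[-0.503,0.04,-0.468],[-0.503,0.04,-0.468],[-0.503,0.04,-0.468],[-0.503,0.04,-0.468],[-0.503,0.04,-0.468],[-0.503,0.04,-0.468],[-0.503,0.04,-0.468],[-0.503,0.04,-0.468],[-0.503,0.04,-0.468],[-0.503,0.04,-0.468],[-0.503,0.04,-0.468],[-0.503,0.04,-0.468]], "dr": [[0,60.6,0],[0,60.6,0],[0,60.6,0],[0,60.6,0],[0,60.6,0],[0,60.6,0],[0,60.6,0],[0,60.6,0],[0,60.6,0],[0,60.6,0],[0,60.6,0],[0,60.6,0],[0,60.6,0],[0,60.6,0],[0,60.6,0],[0,60.6,0],[0,60.6,0],[0,60.6,0],[0,60.6,0],[0,60.6,0]]}}

```text
t: 1.82
position: [0.5345, 0.0065, 0.1625]
eef_rot: [-0.241, -0.664, 0.665, 0.242]
wrist_force: [-0.6, 0.1, -0.1]
gripper_width: 0.0853
```

```bash
cat > look.py <<'E'
import sys; from h import *
import json
o=bot.get_obs(); f=bot.grab_frame('wrist'); n=sys.argv[1]
cv2.imwrite(f'pics/{n}.png',f[:,:,::-1]); np.save(f'pics/{n}_P.npy',P('wrist',o))
np.set_printoptions(precision=4,suppress=True)
R=Rn.from_quat(o['eef_rot']).as_matrix()
print(o['t'],o['position'],'yaw z',np.degrees(np.arctan2(R[1,2],R[0,2])),'ydir',R[:,1],'q',o['q'],'F',o['wrist_force'],o['gripper_width'])
E
python3 look.py c1
```

```text
1.8167 [0.5345 0.0065 0.1625] yaw z -129.97815101125954 ydir [-0.0008 -0.0002 -1.    ] q [-0.2     0.0158  1.8871 -0.0004  1.2393  2.0687] F [-0.6298  0.0934 -0.0843] 0.08532520782663626
```

View pics/c1.png

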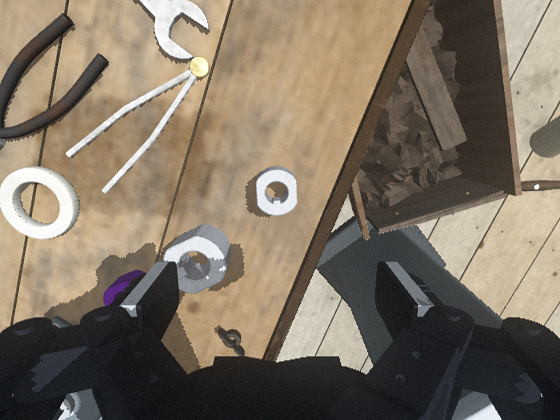

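Run:
```python
import cv2
a=cv2.imread('pics/c1.png')[155:235,235:320]; cv2.imwrite('pics/c1z.png',cv2.resize(a,None,fx=7,fy=7,interpolation=2))
```

```text
(no output)
```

View pics/c1z.png

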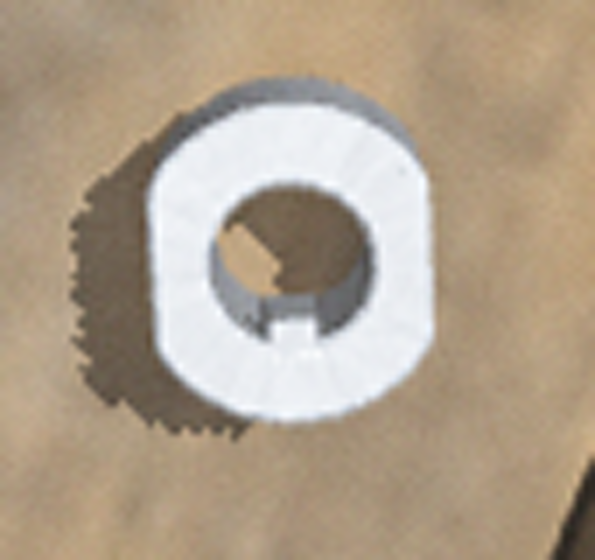

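The close crop shows the flats on the left and right, tilted about 2°, with the tab at the bottom. The top face centre is at (276.6,192.3).

Run:
```python
from h import *
np.set_printoptions(precision=4,suppress=True)
p=np.load('pics/c1_P.npy'); t,s=P('top'),P('scene')
uv=[(276.6,192.3),(358.4,217),(331.9,220.6)]
print(onz(p,uv[0],.03)); X=tri([p,t,s],uv); print(X,[proj(q,X)-u for q,u in zip([p,t,s],uv)])
X=tri([p,s],[uv[0],uv[2]]);print(X)
o=bot.get_obs();R=Rn.from_quat(o['eef_rot']).as_matrix()
print('tool delta',R.T@(onz(p,uv[0],.03)-o['position']))
```

```text
[0.537  0.0053 0.03  ]
[0.5347 0.0054 0.0279] [array([1.5028, 1.4652]), array([0.3806, 0.3079]), array([-0.8157,  0.1002])]
[0.5344 0.0045 0.0278]
tool delta [-0.0024  0.1326 -0.0012]
```

Emit:
{"name": "carry_out", "arguments": {"claw": [1,1,1,1], "slide": [[-0.001,0.04,-0.001],[-0.001,0.08,-0.001],[-0.001,0.08,-0.001],[-0.001,0.08,-0.001]], "dr": [[0,-2,0],[0,-2,0],[0,-2,0],[0,-2,0]]}}

```text
t: 2.2
position: [0.5341, 0.0061, 0.0812]
eef_rot: [-0.229, -0.668, 0.669, 0.233]
wrist_force: [0.2, -0.4, 1.2]
gripper_width: 0.0855
```

```bash
python3 look.py c2
python3 - <<'E'
import cv2
a=cv2.imread('pics/c2.png')[170:330,190:370]; cv2.imwrite('pics/c2z.png',cv2.resize(a,None,fx=3.5,fy=3.5,interpolation=2))
E
```

```text
2.2 [0.5341 0.0061 0.0812] yaw z -128.10369214822754 ydir [-0.0053  0.001  -1.    ] q [-0.2009  0.1264  1.9343 -0.0001  1.0862  2.035 ] F [ 0.1534 -0.39    1.206 ] 0.08547443882007782
```

View pics/c2.png

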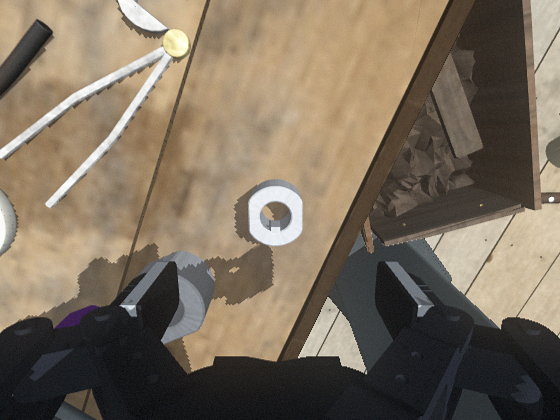

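View pics/c2z.png

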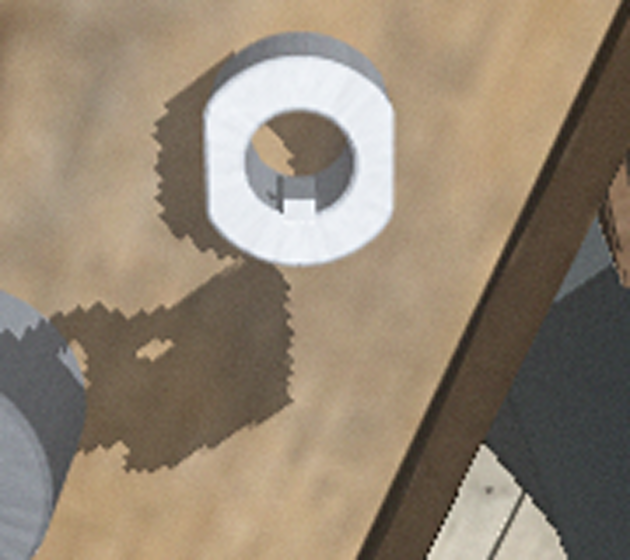

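Run:
```python
from h import *
np.set_printoptions(precision=4,suppress=True)
p=np.load('pics/c1_P.npy');p2=np.load('pics/c2_P.npy'); s=P('scene')
a,b=(276.6,192.3),(275.3,215.9)
X=tri([p,p2],[a,b]); print(X,proj(p,X)-a,proj(p2,X)-b, onz(p,a,.03),onz(p2,b,.03))
o=bot.get_obs();R=Rn.from_quat(o['eef_rot']).as_matrix()
print('tool delta',R.T@(onz(p2,b,.03)-o['position']))
```

```text
[0.5368 0.0058 0.0277] [-0.2458  0.0228] [ 0.3289 -0.0203] [0.537  0.0053 0.03  ] [0.5374 0.0056 0.03  ]
tool delta [-0.001   0.0537 -0.0004]
```

Emit:
{"name": "carry_out", "arguments": {"claw": [1,1,1,1,1], "slide": [[-0.0025,0.03,-0.001],[-0.0025,0.055,-0.001],[-0.0025,0.068,-0.001],[-0.0025,0.076,-0.001],[-0.0025,0.076,-0.001]], "dr": [[0,0,0],[0,0,0],[0,0,0],[0,0,0],[0,0,0]]}}

```text
t: 2.67
position: [0.5396, 0.0056, 0.0077]
eef_rot: [0.231, 0.669, -0.669, -0.23]
wrist_force: [-0.3, -0.0, 0.6]
gripper_width: 0.0854
```

```bash
python3 look.py c3
```

```text
2.6667 [0.5396 0.0056 0.0077] yaw z -128.01761903805055 ydir [ 0.0011 -0.0002 -1.    ] q [-0.1998  0.2582  1.9435 -0.      0.9387  2.0346] F [-0.3126 -0.0461  0.5968] 0.08543518895895995
```

View pics/c3.png

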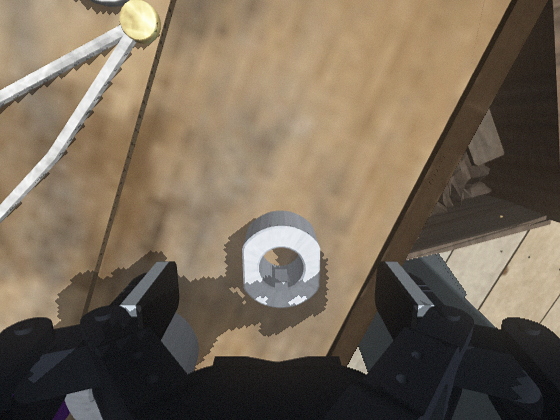

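Run:
```python
from h import *
np.set_printoptions(precision=4,suppress=True)
p2=np.load('pics/c3_P.npy'); b=(282,266)
o=bot.get_obs();R=Rn.from_quat(o['eef_rot']).as_matrix()
X=onz(p2,b,.03);print(X,o['position'],'tool delta',R.T@(X-o['position']))
```

```text
[0.5376 0.0049 0.03  ] [0.5402 0.0056 0.0085] tool delta [ 0.0016 -0.0215  0.0021]
```

Emit:
{"name": "carry_out", "arguments": {"claw": [1,1,0,0,0,0,0,0,0,0,0,0], "slide": [[0.001,0.004,0.001],[0.001,0.004,0.001],[0.001,0.004,0.001],[0.001,0.004,0.001],[0.001,0.004,0.001],[0.001,0.004,0.001],[0.001,0.004,0.001],[0.001,0.004,0.001],[0.001,0.004,0.001],[0.001,0.004,0.001],[0.001,0.004,0.001],[0.001,0.004,0.001]], "dr": [[0,0,0],[0,0,0],[0,0,0],[0,0,0],[0,0,0],[0,0,0],[0,0,0],[0,0,0],[0,0,0],[0,0,0],[0,0,0],[0,0,0]]}}

```text
t: 3.72
position: [0.5375, 0.006, 0.0028]
eef_rot: [0.23, 0.669, -0.669, -0.23]
wrist_force: [-0.5, 0.7, 0.1]
gripper_width: 0.0
```

```bash
python3 look.py c4
```

```text
3.7167 [0.5375 0.006  0.0028] yaw z -127.98403172877275 ydir [-0.  0. -1.] q [-0.2     0.2636  1.9485  0.      0.9295  2.0338] F [-0.5094  0.6754  0.1055] 2.435606893706968e-05
```

View pics/c4.png

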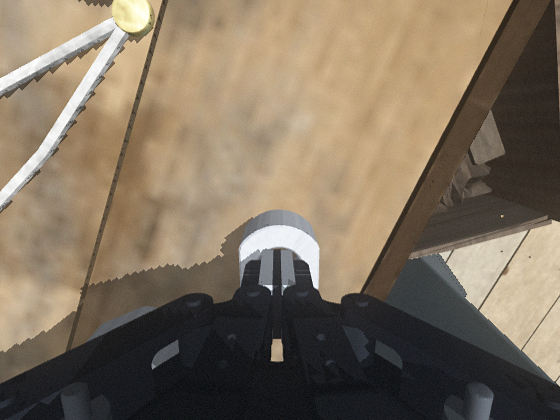

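Run:
```python
from h import *
np.set_printoptions(precision=4,suppress=True)
p=np.load('pics/c4_P.npy'); o=bot.get_obs();R=Rn.from_quat(o['eef_rot']).as_matrix()
for y in(0,-.008,-.019,-.03): print(y,proj(p,o['position']+R@[0,y,0]),proj(p,o['position']+R@[.011,y,0]),proj(p,o['position']+R@[-.011,y,0]))
f=bot.grab_frame('scene')[:,:,::-1]
cv2.imwrite('pics/c5.png',cv2.resize(f[150:290,250:420],None,fx=4.5,fy=4.5,interpolation=2))
a=cv2.imread('pics/c4.png')[190:380,180:380]; cv2.imwrite('pics/c4z.png',cv2.resize(a,None,fx=3.5,fy=3.1,interpolation=2))
```

```text
0 [278.2132 247.0416] [278.2036 265.2706] [278.2231 228.2282]
-0.008 [278.2962 252.5889] [278.2849 271.5157] [278.308  233.0283]
-0.019 [278.4231 261.0633] [278.4088 281.0395] [278.4379 240.3742]
-0.03 [278.5674 270.7017] [278.5495 291.8475] [278.586  248.7485]
```

View pics/c5.png

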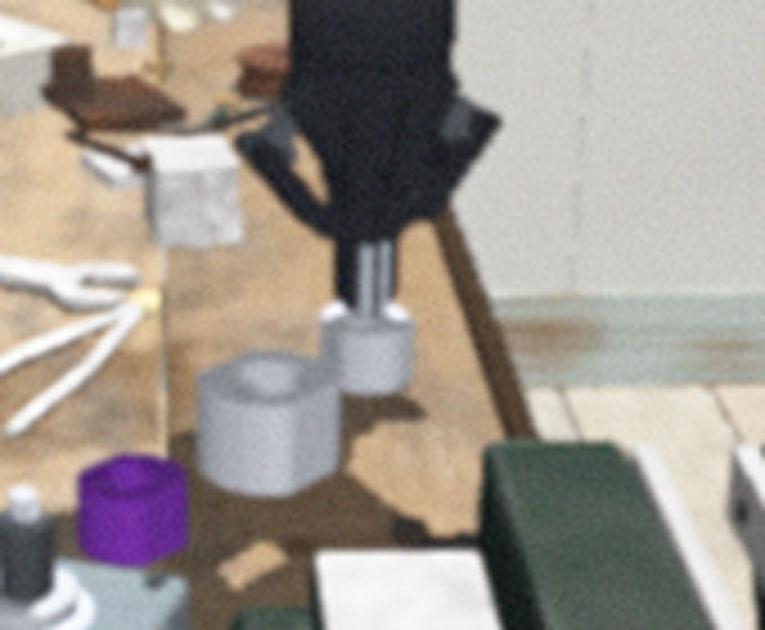

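View pics/c4z.png

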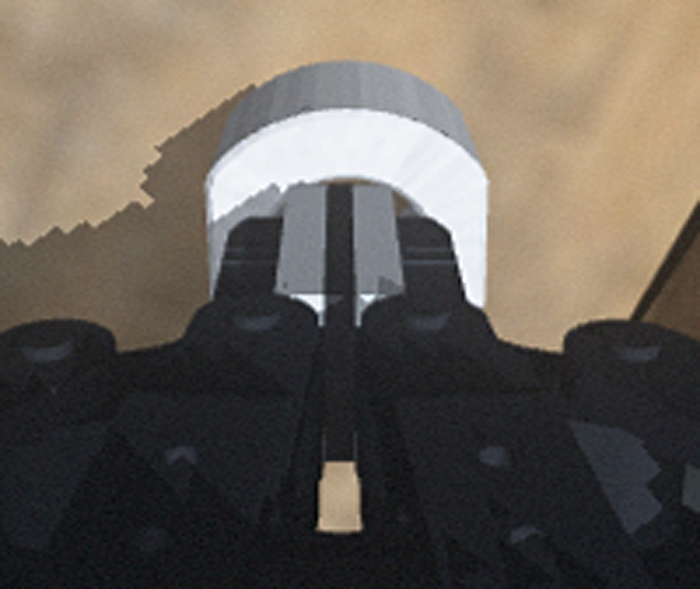

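The gripper closed to 0 without catching the hub. The fingertips seem to end at the hub's top even though TCP z reads 0.003. I'll lift it and measure where the fingertips really are.

Emit:
{"name": "carry_out", "arguments": {"claw": [0,0,0,0], "slide": [[0,-0.02,0],[0,-0.05,0],[0,-0.05,0],[0,-0.05,0]], "dr": [[0,0,0],[0,0,0],[0,0,0],[0,0,0]]}}

```text
t: 4.15
position: [0.5392, 0.0056, 0.0548]
eef_rot: [0.232, 0.669, -0.668, -0.229]
wrist_force: [0.4, -0.7, -0.4]
gripper_width: 0.0001
```

```bash
python3 look.py d1;  python3 - <<'E'
from h import *
np.set_printoptions(precision=4,suppress=True)
o=bot.get_obs();R=Rn.from_quat(o['eef_rot']).as_matrix();p=np.load('pics/d1_P.npy');s=P('scene')
for y in(0,-.01,-.02,-.03,-.04): print(y,[proj(q,o['position']+R@[x,y,0]) for x in (-.011,0,.011) for q in (p,s)])
f=bot.grab_frame('scene')[:,:,::-1]
cv2.imwrite('pics/d2.png',cv2.resize(f[130:270,250:420],None,fx=4.5,fy=4.5,interpolation=2))
a=cv2.imread('pics/d1.png')[190:380,180:380]; cv2.imwrite('pics/d1z.png',cv2.resize(a,None,fx=3,fy=3,interpolation=2))
E
```

```text
4.15 [0.5392 0.0056 0.0548] yaw z -127.98210934263639 ydir [ 0.0043 -0.0009 -1.    ] q [-0.2     0.1735  1.9379 -0.      1.0257  2.0338] F [ 0.3981 -0.71   -0.4081] 0.00012553614181304702
0 [array([279.3133, 229.4891]), array([327.5255, 207.5246]), array([279.2862, 248.1184]), array([329.9224, 209.2817]), array([279.2599, 266.1805]), array([332.3658, 211.0728])]
-0.01 [array([279.4531, 235.5111]), array([327.6428, 203.0784]), array([279.4223, 255.0666]), array([330.05  , 204.7994]), array([279.3924, 273.9944]), array([332.504 , 206.5538])]
-0.02 [array([279.6096, 242.2463]), array([327.761 , 198.5987]), array([279.5742, 262.8234]), array([330.1785, 200.2829]), array([279.5401, 282.7023]), array([332.6432, 202.    ])]
-0.03 [array([279.7857, 249.8292]), array([327.8801, 194.085 ]), array([279.745 , 271.5386]), array([330.308 , 195.7319]), array([279.7056, 292.4667]), array([332.7835, 197.411 ])]
-0.04 [array([279.9855, 258.4306]), array([328.0001, 189.5371]), array([279.9382, 281.4015]), array([330.4385, 191.1459]), array([279.8926, 303.4924]), array([332.9249, 192.7865])]
```

View pics/d2.png

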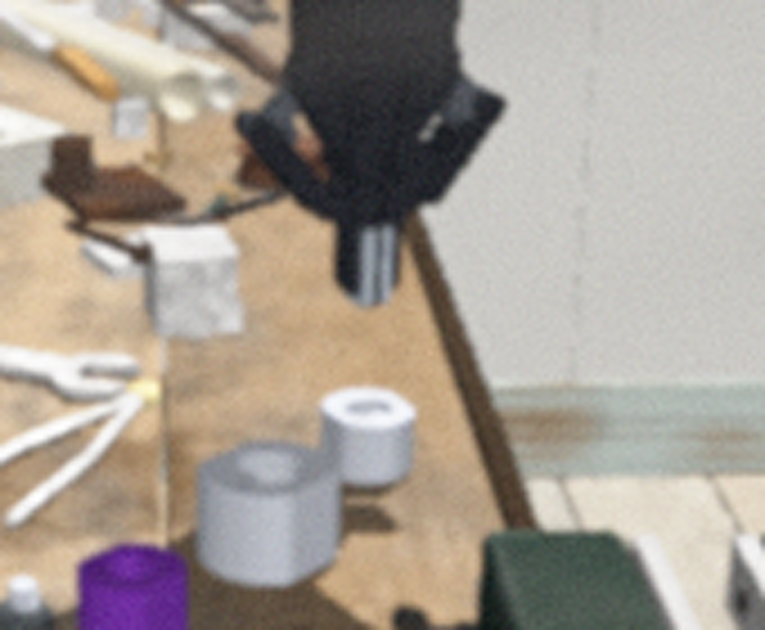

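View pics/d1z.png

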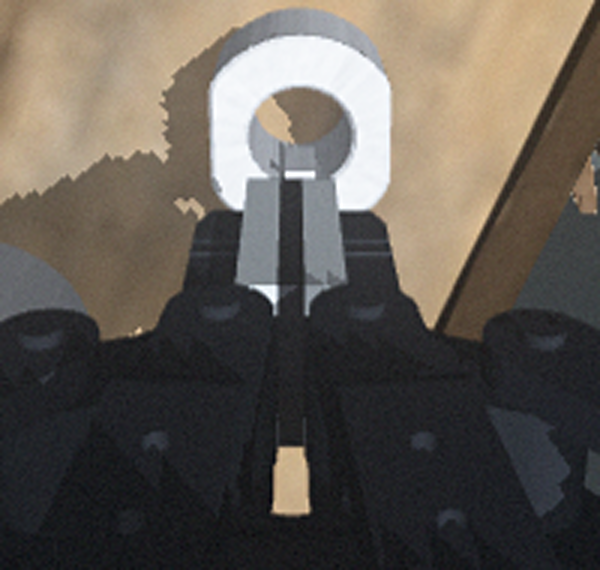

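Both views put the closed fingertips about 30 mm behind the reported TCP: the scene shows the tip at (332.7,197.3) and the prediction for y=-0.030 is (332.8,197.4). The wrist view agrees, and the tips stand about 44 mm back when open. I'll allow for this offset, so the TCP must read about -0.027 at the grasp.

Emit:
{"name": "carry_out", "arguments": {"claw": [1,1,1,1,1,1,1,1,1,1,1,1,1], "slide": [[0,0,0.0005],[0,0,0.0005],[0,0,0.0005],[0,0,0.0005],[0,0,0.0005],[0,0,0.0005],[0,0.02,0.0005],[0,0.04,0.0005],[0,0.055,0.0005],[0,0.065,0.0005],[0,0.072,0.0005],[0,0.072,0.0005],[0,0.072,0.0005]], "dr": [[0,0,0],[0,0,0],[0,0,0],[0,0,0],[0,0,0],[0,0,0],[0,0,0],[0,0,0],[0,0,0],[0,0,0],[0,0,0],[0,0,0],[0,0,0]]}}

```text
t: 5.33
position: [0.5374, 0.0055, -0.019]
eef_rot: [0.23, 0.669, -0.669, -0.23]
wrist_force: [-0.2, -0.2, -0.0]
gripper_width: 0.0854
```

```bash
python3 look.py d3
```

```text
5.3333 [ 0.5374  0.0055 -0.019 ] yaw z -127.98239936945244 ydir [ 0.0002 -0.0001 -1.    ] q [-0.2008  0.3047  1.9488 -0.      0.8878  2.0329] F [-0.2093 -0.1713 -0.0278] 0.08542295866764585
```

View pics/d3.png

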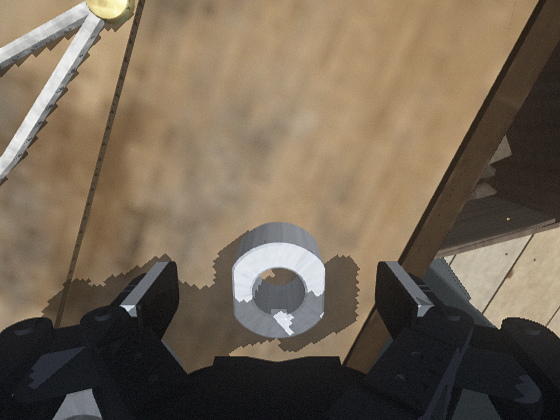

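The hub top spans rows 242–338 and lies centred between the open pads. I'll go down the last 8 mm and close.

Emit:
{"name": "carry_out", "arguments": {"claw": [1,1,1,0,0,0,0,0,0,0,0,0], "slide": [[0,0.004,0],[0,0.008,0],[0,0.008,0],[0,0.008,0],[0,0.008,0],[0,0.008,0],[0,0.008,0],[0,0.008,0],[0,0.008,0],[0,0.008,0],[0,0.008,0],[0,0.008,0]], "dr": [[0,0,0],[0,0,0],[0,0,0],[0,0,0],[0,0,0],[0,0,0],[0,0,0],[0,0,0],[0,0,0],[0,0,0],[0,0,0],[0,0,0]]}}

```text
t: 6.38
position: [0.5376, 0.0055, -0.0268]
eef_rot: [0.23, 0.669, -0.669, -0.23]
wrist_force: [0.6, -0.5, 4.2]
gripper_width: 0.0373
```

```bash
python3 look.py d4
```

```text
6.3833 [ 0.5376  0.0055 -0.0268] yaw z -127.98779278966242 ydir [ 0.0009 -0.0001 -1.    ] q [-0.2008  0.32    1.9483  0.0001  0.8723  2.0329] F [ 0.5543 -0.4594  4.2037] 0.03728646620022406
```

View pics/d4.png

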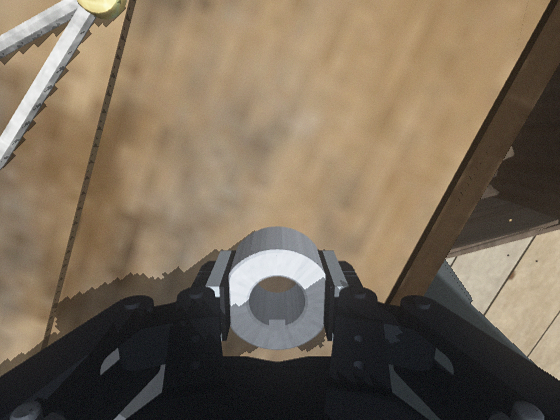

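The hub is held on its flats (opening 37.3 mm) with the tab at the bottom (278,325) along tool +x. Next I'll lift it, move beside the gearbox and turn so the tab points to about 235°, which is the middle of the keyway's range. From there I can look at the keyway.

Emit:
{"name": "carry_out", "arguments": {"claw": [0,0,0,0,0,0,0,0,0,0,0,0,0,0,0,0,0,0,0,0], "slide": [[0,-0.03,0],[0,-0.07,0],[0,-0.11,0],[0,-0.15,0],[0,-0.17,0],[0.215,-0.17,-0.169],[0.215,-0.17,-0.169],[0.215,-0.17,-0.169],[0.215,-0.17,-0.169],[0.215,-0.17,-0.169],[0.215,-0.17,-0.169],[0.215,-0.17,-0.169],[0.215,-0.17,-0.169],[0.215,-0.17,-0.169],[0.215,-0.17,-0.169],[0.215,-0.17,-0.169],[0.215,-0.17,-0.169],[0.215,-0.17,-0.169],[0.215,-0.17,-0.169],[0.215,-0.17,-0.169]], "dr": [[0,0,0],[0,0,0],[0,0,0],[0,0,0],[0,0,0],[0,-93,0],[0,-93,0],[0,-93,0],[0,-93,0],[0,-93,0],[0,-93,0],[0,-93,0],[0,-93,0],[0,-93,0],[0,-93,0],[0,-93,0],[0,-93,0],[0,-93,0],[0,-93,0],[0,-93,0]]}}

```text
t: 8.1
position: [0.4708, 0.2708, 0.1416]
eef_rot: [-0.326, 0.628, -0.628, 0.325]
wrist_force: [-0.1, 0.7, -2.1]
gripper_width: 0.0368
```

```bash
python3 look.py e1
```

```text
8.1 [0.4708 0.2708 0.1416] yaw z -35.16200497615829 ydir [-0.0022 -0.0008 -1.    ] q [ 0.3131  0.062   1.8803 -0.0001  1.2016  0.9268] F [-0.1345  0.7324 -2.0989] 0.03677374092397796
```

View pics/e1.png

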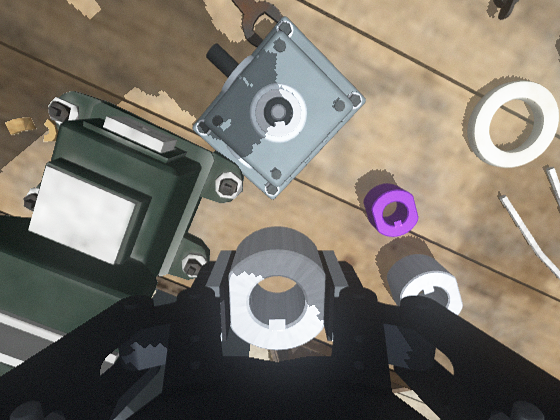

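Run:
```python
import cv2
i=cv2.imread('pics/e1.png')
cv2.imwrite('pics/e1z.png',cv2.resize(i[78:148,240:316],None,fx=8,fy=8,interpolation=2))
cv2.imwrite('pics/e1h.png',cv2.resize(i[215:365,205:350],None,fx=4,fy=4,interpolation=2))
```

View pics/e1z.png

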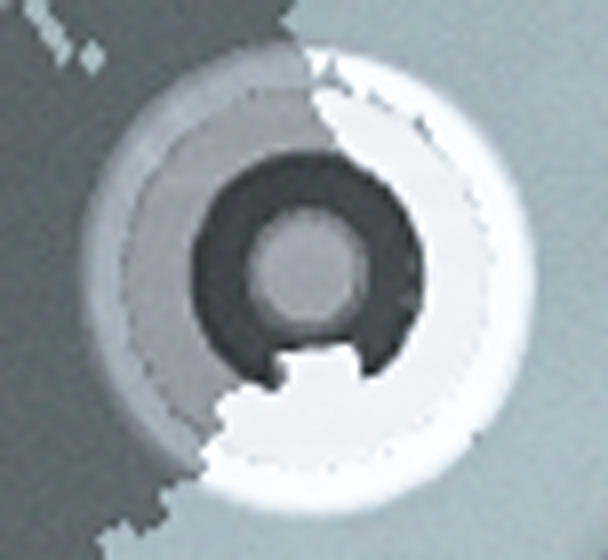

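View pics/e1h.png

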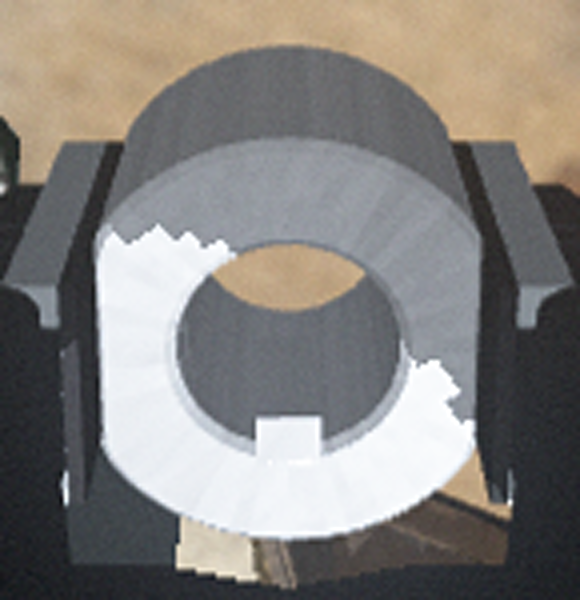

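The keyway is visible as a bright notch in the dark shaft end, at about (280,126), nearly in line with the tab. Now I'll compute the numbers.

```bash
cat > hubtool.py <<'E'
from h import *
def hub_in_tool(p,o,uv,yt=-.0568):
    R=Rn.from_quat(o['eef_rot']).as_matrix(); u,v=uv
    # tool coords: X = R t + pos, y=yt
    q=p@np.vstack([np.c_[R,o['position']],[0,0,0,1]])
    A=np.array([u*q[2]-q[0],v*q[2]-q[1]]); return np.linalg.solve(A[:,[0,2]],-A[:,1]*yt-A[:,3])
E
python3 - <<'E'
from hubtool import *
np.set_printoptions(precision=4,suppress=True)
o=bot.get_obs();p=np.load('pics/e1_P.npy')
print(o['position'])
g=lambda x,y:(240+x/8,78+y/8)
c=onz(p,g(308,267),.082); print('face c',c,'stub',onz(p,g(308,270),.09))
for q in [(276,350),(358,347),(278,386),(365,380),(319,349)]:
    d=onz(p,g(*q),.082)-c; print(q,np.hypot(*d[:2])*1e3,np.degrees(np.arctan2(d[1],d[0]))%360)
print('collar c z.054',onz(p,g(309,280),.054), 'r',(onz(p,g(85,280),.054)-onz(p,g(535,280),.054)))
h=lambda x,y:(205+x/4,215+y/4)
print('hub tool xz',hub_in_tool(p,o,h(287.5,337.5)),'bore',hub_in_tool(p,o,h(292,352)),'tab',hub_in_tool(p,o,h(289,418)), 'L/R',hub_in_tool(p,o,h(97,340)),hub_in_tool(p,o,h(478,340)))
t,s=P('top'),P('scene')
X=tri([t,s,p],[(185,230.8),(255.4,259.4),g(308,270)]);print('stub top tri',X,[proj(q,X) for q in(t,s,p)],g(308,270))
E
```

```text
[0.471  0.2708 0.1419]
face c [0.515  0.3292 0.082 ] stub [0.5147 0.3289 0.09  ]
(276, 350) 7.2416923705248 212.94047007116208
(358, 347) 7.738953973646029 267.97871776603137
(278, 386) 9.996298898932766 220.127125352927
(365, 380) 10.37919796369504 262.6335406613796
(319, 349) 6.706033776023616 242.85039172885638
collar c z.054 [0.5149 0.3286 0.054 ] r [-0.0346  0.0244  0.    ]
hub tool xz [-0.0003  0.0011] bore [0.0013 0.0015] tab [0.0086 0.0012] L/R [-0.     -0.0174] [0.     0.0196]
stub top tri [0.5127 0.3281 0.0888] [array([185.1402, 230.8314]), array([254.5543, 259.3803]), array([276.6768, 114.6326])] (278.5, 111.75)
```

The wrist view gives the shaft axis at about (0.514,0.329) and the keyway at about 242°, so the hub needs another 7° of turn. I'll move over the shaft, come down to just above the stub and check in the scene view.

Emit:
{"name": "carry_out", "arguments": {"claw": [0,0,0,0,0,0,0,0], "slide": [[-0.036,0,0.0013],[-0.0726,0,0.0013],[-0.0726,0,0.0013],[-0.0726,0.03,0.0013],[-0.0726,0.05,0.0013],[-0.0726,0.064,0.0013],[-0.0726,0.064,0.0013],[-0.0726,0.064,0.0013]], "dr": [[0,-7,0],[0,-7,0],[0,-7,0],[0,-7,0],[0,-7,0],[0,-7,0],[0,-7,0],[0,-7,0]]}}

```text
t: 8.82
position: [0.5138, 0.3295, 0.0781]
eef_rot: [-0.365, 0.606, -0.606, 0.363]
wrist_force: [0.4, -0.0, -1.7]
gripper_width: 0.0375
```

```bash
python3 look.py f1
python3 - <<'E'
from h import *
f=bot.grab_frame('scene')[:,:,::-1]
cv2.imwrite('pics/f2.png',cv2.resize(f[190:330,190:340],None,fx=4.2,fy=4.2,interpolation=2))
i=cv2.imread('pics/f1.png'); cv2.imwrite('pics/f1z.png',cv2.resize(i[215:365,205:350],None,fx=4,fy=4,interpolation=2))
E
```

```text
8.8167 [0.5138 0.3295 0.0781] yaw z -28.043032405477067 ydir [-0.0017 -0.0007 -1.    ] q [0.3846 0.2944 1.7417 0.     1.1073 0.8741] F [ 0.3974 -0.0497 -1.6933] 0.03754333451581362
```

View pics/f2.png

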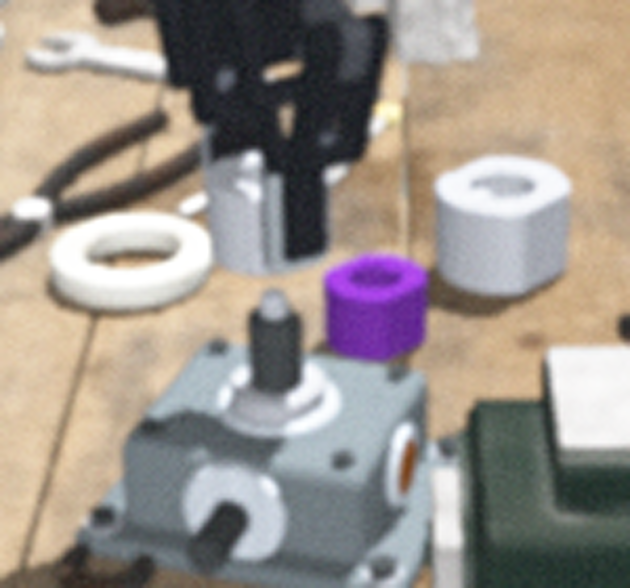

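View pics/f1z.png

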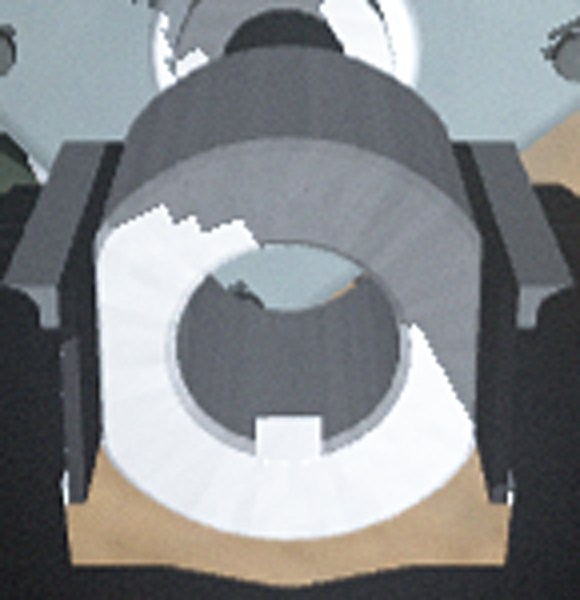

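Run:
```python
from hubtool import *
np.set_printoptions(precision=4,suppress=True)
o=bot.get_obs();p=np.load('pics/f1_P.npy');s=P('scene');R=Rn.from_quat(o['eef_rot']).as_matrix()
w=205;h0=215
for n,a,y in[('collarL',(150,45),-(.054-.078)),('collarR',(418,45),-(.054-.078)),('shaftL',(222,47),.013),('shaftR',(345,47),.013),('hubL',(97,340),-.0568),('hubR',(478,340),-.0568)]:
    print(n,hub_in_tool(p,o,(w+a[0]/4,h0+a[1]/4),y))
X=np.r_[.5138,.3295]
for z in(.09,.082,.105,.135): print(z,(proj(s,np.r_[X,z])-[190,190])*4.2)
for z in (.105,):
  for a in range(0,360,45): print(a,(proj(s,np.r_[X+.022*np.array([np.cos(np.radians(a)),np.sin(np.radians(a))]),z])-[190,190])*4.2)
```

```text
collarL [-0.0031 -0.0209]
collarR [-0.0031  0.0203]
shaftL [-0.0064 -0.0093]
shaftR [-0.0064  0.0086]
hubL [-0.     -0.0179]
hubR [-0.0001  0.0185]
0.09 [266.3161 289.3312]
0.082 [267.0931 309.3196]
0.105 [264.8413 251.395 ]
0.135 [261.8203 173.6799]
0 [213.517  238.1826]
45 [203.2585 259.1286]
90 [229.5704 276.2818]
135 [277.7135 278.8097]
180 [317.7269 265.0093]
225 [325.5842 243.7668]
270 [298.4123 227.7076]
315 [252.6717 225.4765]
```

Lateral offset is within about 1 mm. I'll lower until the shaft has entered the bore but the tab is still above the shaft end (underside about 0.074).

Emit:
{"name": "carry_out", "arguments": {"claw": [0,0,0,0,0,0,0,0], "slide": [[0.0005,0.012,0],[0.0005,0.018,0],[0.0005,0.021,0],[0.0005,0.024,0],[0.0005,0.026,0],[0.0005,0.028,0],[0.0005,0.028,0],[0.0005,0.028,0]], "dr": [[0,0,0],[0,0,0],[0,0,0],[0,0,0],[0,0,0],[0,0,0],[0,0,0],[0,0,0]]}}

```text
t: 9.58
position: [0.5142, 0.3295, 0.0508]
eef_rot: [-0.364, 0.606, -0.606, 0.364]
wrist_force: [-1.0, 1.0, -3.6]
gripper_width: 0.0373
```

```bash
cat > st.py <<'E'
from h import *
np.set_printoptions(precision=4,suppress=True)
o=bot.get_obs();R=Rn.from_quat(o['eef_rot']).as_matrix()
print(o['t'],o['position'],'yaw',np.degrees(np.arctan2(R[1,2],R[0,2])),'ydir',R[:,1],'F',o['wrist_force'],'T',o['torque'],o['gripper_width'])
E
python3 st.py
```

```text
9.5833 [0.5142 0.3295 0.0508] yaw -27.98476451317517 ydir [-0.      0.0002 -1.    ] F [-1.0379  1.035  -3.5906] T [0.1466 0.0488 0.0559] 0.03734982653763669
```

Emit:
{"name": "carry_out", "arguments": {"claw": [0,0,0,0,0,0], "slide": [[0,0.002,0],[0,0.004,0],[0,0.006,0],[0,0.008,0],[0,0.008,0],[0,0.008,0]], "dr": [[0,0,0],[0,0,0],[0,0,0],[0,0,0],[0,0,0],[0,0,0]]}}

```text
t: 10.08
position: [0.5141, 0.3295, 0.0426]
eef_rot: [-0.364, 0.606, -0.606, 0.364]
wrist_force: [-0.7, 2.0, -2.0]
gripper_width: 0.0374
```

```bash
python3 st.py; python3 look.py g1;python3 - <<'E'
from h import *
f=bot.grab_frame('scene')[:,:,::-1]
cv2.imwrite('pics/g2.png',cv2.resize(f[190:330,190:340],None,fx=4.2,fy=4.2,interpolation=2))
i=cv2.imread('pics/g1.png'); cv2.imwrite('pics/g1z.png',cv2.resize(i[215:365,205:350],None,fx=4,fy=4,interpolation=2))
E
```

```text
10.0833 [0.5141 0.3295 0.0426] yaw -27.984778726199142 ydir [-0.0001  0.0003 -1.    ] F [-0.6854  1.9923 -2.0492] T [0.3959 0.0181 0.0214] 0.03738140156200796
10.0833 [0.5141 0.3295 0.0426] yaw z -27.984778726199142 ydir [-0.0001  0.0003 -1.    ] q [0.3844 0.3446 1.7532 0.0004 1.0438 0.8727] F [-0.6854  1.9923 -2.0492] 0.03738140156200796
```

View pics/g2.png

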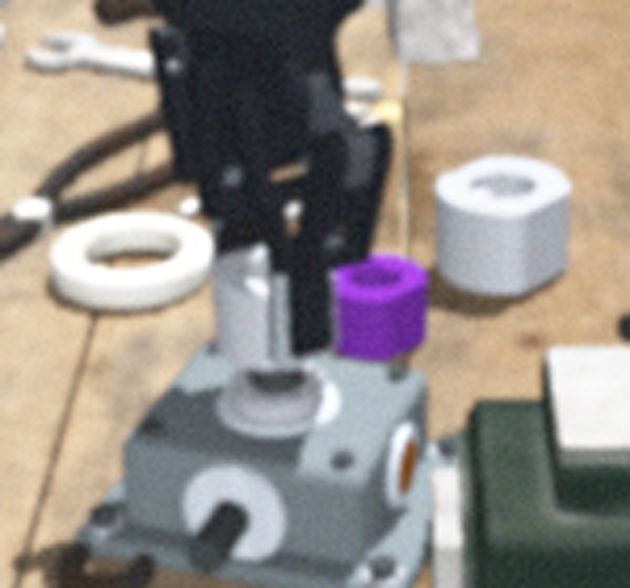

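View pics/g1z.png

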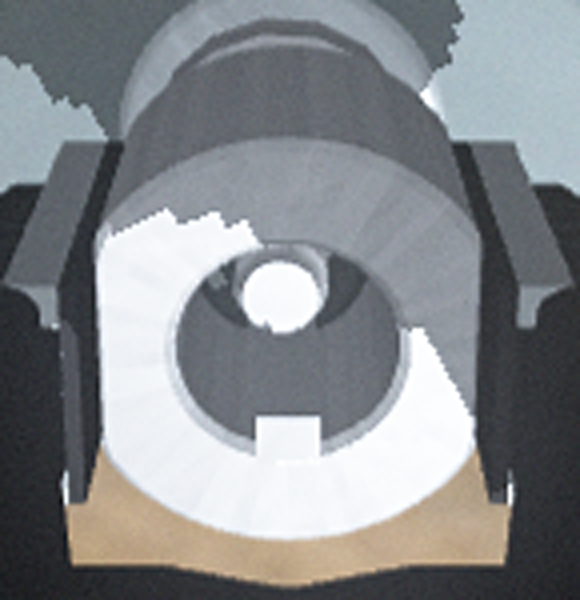

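Run:
```python
from hubtool import *
np.set_printoptions(precision=4,suppress=True)
o=bot.get_obs();p=np.load('pics/g1_P.npy')
w=205;h0=215
for n,a,y in[('stub',(281,297),-(.09-.0426)),('stubL',(242,297),-(.09-.0426)),('stubR',(322,297),-.0474),('stubtop',(281,261),-.0474),('stubbot',(281,333),-.0474),('hubL',(97,340),-.0568),('hubR',(478,340),-.0568),('hubT',(288,137),-.0568),('hubB',(288,538),-.0568)]:
    print(n,hub_in_tool(p,o,(w+a[0]/4,h0+a[1]/4),y))
```

```text
stub [0.0006 0.0006]
stubL [ 0.0006 -0.0034]
stubR [0.0006 0.0049]
stubtop [-0.0035  0.0006]
stubbot [0.0048 0.0006]
hubL [ 0.0001 -0.0173]
hubR [0.0001 0.0199]
hubT [-0.0211  0.0014]
hubB [0.0227 0.0013]
```

The stub is visible inside the bore, 0.7 mm off in tool z. I'll correct that and lower gently past the tab contact height.

Emit:
{"name": "carry_out", "arguments": {"claw": [0,0,0,0,0,0,0], "slide": [[0,0,-0.0006],[0,0,-0.0006],[0,0.001,-0.0006],[0,0.002,-0.0006],[0,0.003,-0.0006],[0,0.003,-0.0006],[0,0.003,-0.0006]], "dr": [[0,0,0],[0,0,0],[0,0,0],[0,0,0],[0,0,0],[0,0,0],[0,0,0]]}}

```text
t: 10.77
position: [0.5138, 0.3296, 0.0398]
eef_rot: [0.364, -0.606, 0.606, -0.364]
wrist_force: [0.0, 1.7, -2.7]
gripper_width: 0.0372
```

```bash
python3 st.py
```

```text
10.7667 [0.5138 0.3296 0.0398] yaw -27.988020662042377 ydir [ 0.0001 -0.     -1.    ] F [ 0.038   1.6746 -2.7174] T [ 0.1905 -0.1859 -0.0254] 0.037206890660860824
```

Emit:
{"name": "carry_out", "arguments": {"claw": [0,0,0,0,0], "slide": [[0,0.001,0],[0,0.002,0],[0,0.003,0],[0,0.003,0],[0,0.003,0]], "dr": [[0,0,0],[0,0,0],[0,0,0],[0,0,0],[0,0,0]]}}

```text
t: 11.18
position: [0.5136, 0.3296, 0.0367]
eef_rot: [-0.364, 0.606, -0.606, 0.364]
wrist_force: [0.4, 1.3, -2.3]
gripper_width: 0.037
```

```bash
python3 st.py
```

```text
11.1833 [0.5136 0.3296 0.0367] yaw -27.982437005582796 ydir [-0.0002 -0.     -1.    ] F [ 0.3872  1.3336 -2.285 ] T [ 0.2216 -0.0799 -0.0058] 0.03704902513957383
```

Emit:
{"name": "carry_out", "arguments": {"claw": [0,0,0,0,0], "slide": [[0,0.001,0],[0,0.002,0],[0,0.003,0],[0,0.003,0],[0,0.003,0]], "dr": [[0,0,0],[0,0,0],[0,0,0],[0,0,0],[0,0,0]]}}

```text
t: 11.6
position: [0.5136, 0.3297, 0.0337]
eef_rot: [-0.364, 0.606, -0.606, 0.364]
wrist_force: [0.4, 1.2, -2.3]
gripper_width: 0.0367
```

```bash
python3 st.py; python3 look.py i1;python3 - <<'E'
from h import *
f=bot.grab_frame('scene')[:,:,::-1]
cv2.imwrite('pics/i2.png',cv2.resize(f[220:320,200:320],None,fx=6,fy=6,interpolation=2))
i=cv2.imread('pics/i1.png'); cv2.imwrite('pics/i1z.png',cv2.resize(i[215:365,205:350],None,fx=4,fy=4,interpolation=2))
E
```

```text
11.6 [0.5136 0.3297 0.0337] yaw -27.985546779421963 ydir [-0.  0. -1.] F [ 0.3724  1.1711 -2.3153] T [ 0.2741 -0.0824  0.0155] 0.03669385042976
11.6 [0.5136 0.3297 0.0337] yaw z -27.985546779421963 ydir [-0.  0. -1.] q [0.385  0.3575 1.7558 0.     1.0283 0.8735] F [ 0.3724  1.1711 -2.3153] 0.03669385042976
```

View pics/i2.png

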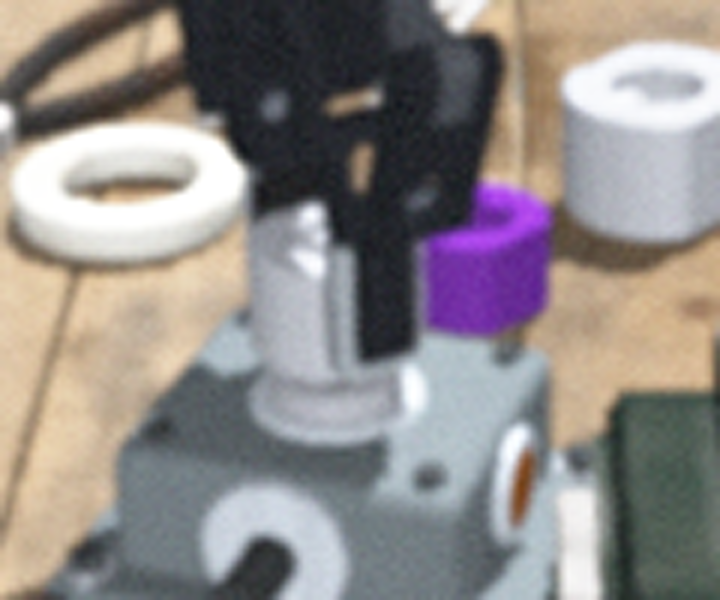

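View pics/i1z.png

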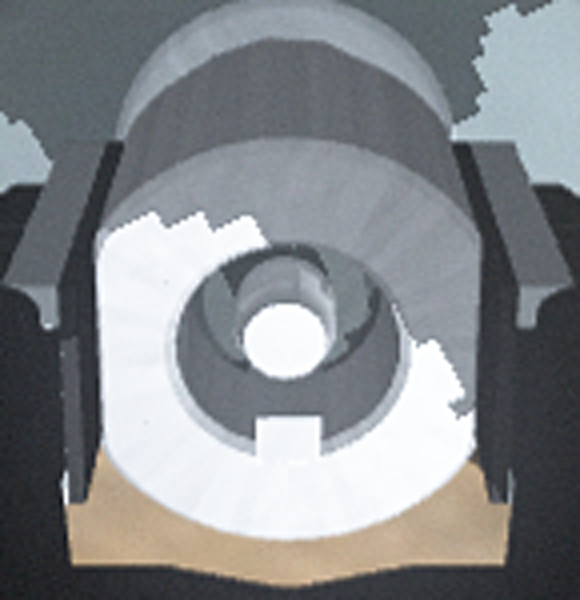

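The hub is coaxial, and the stub top shows at crop (285,340). The underside is about 7 mm above the shoulder, well below the 14 mm stop, with no push needed, so the tab is in the keyway. I'll continue down gently.

Emit:
{"name": "carry_out", "arguments": {"claw": [0,0,0,0,0,0,0], "slide": [[0,0.001,0],[0,0.002,0],[0,0.003,0],[0,0.004,0],[0,0.005,0],[0,0.005,0],[0,0.005,0]], "dr": [[0,0,0],[0,0,0],[0,0,0],[0,0,0],[0,0,0],[0,0,0],[0,0,0]]}}

```text
t: 12.28
position: [0.5136, 0.3296, 0.0287]
eef_rot: [-0.364, 0.606, -0.606, 0.364]
wrist_force: [-0.1, 1.5, -2.9]
gripper_width: 0.0375
```

```bash
python3 st.py
```

```text
12.2833 [0.5136 0.3296 0.0287] yaw -27.989333224410867 ydir [-0.0001  0.     -1.    ] F [-0.0988  1.4695 -2.8932] T [ 0.2823 -0.0634 -0.0454] 0.0375055746439818
```

Emit:
{"name": "carry_out", "arguments": {"claw": [0,0,0,0,0], "slide": [[0,0.001,0],[0,0.002,0],[0,0.0025,0],[0,0.0025,0],[0,0.0025,0]], "dr": [[0,0,0],[0,0,0],[0,0,0],[0,0,0],[0,0,0]]}}

```text
t: 12.7
position: [0.5137, 0.3297, 0.0266]
eef_rot: [0.364, -0.606, 0.606, -0.364]
wrist_force: [-0.8, 0.9, 1.3]
gripper_width: 0.0368
```

```bash
python3 st.py
```

```text
12.7 [0.5137 0.3297 0.0266] yaw -27.98154994697601 ydir [ 0. -0. -1.] F [-0.7886  0.9083  1.2511] T [0.0673 0.1891 0.0095] 0.036819852675734885
```

Emit:
{"name": "carry_out", "arguments": {"claw": [0,0,0], "slide": [[0,0.001,0],[0,0.001,0],[0,0.001,0]], "dr": [[0,0,0],[0,0,0],[0,0,0]]}}

```text
t: 12.95
position: [0.5137, 0.3297, 0.026]
eef_rot: [0.364, -0.606, 0.606, -0.364]
wrist_force: [-1.9, -0.6, 5.3]
gripper_width: 0.0372
```

```bash
python3 st.py; python3 look.py k1;python3 - <<'E'
from h import *
f=bot.grab_frame('scene')[:,:,::-1]
cv2.imwrite('pics/k2.png',cv2.resize(f[220:320,200:320],None,fx=6,fy=6,interpolation=2))
i=cv2.imread('pics/k1.png'); cv2.imwrite('pics/k1z.png',cv2.resize(i[215:365,205:350],None,fx=4,fy=4,interpolation=2))
E
```

```text
12.95 [0.5137 0.3297 0.026 ] yaw -27.978207823606482 ydir [-0.0001 -0.0002 -1.    ] F [-1.853  -0.5524  5.3405] T [-0.1033  0.4655 -0.0066] 0.0371525855072811
12.95 [0.5137 0.3297 0.026 ] yaw z -27.978207823606482 ydir [-0.0001 -0.0002 -1.    ] q [ 0.3851  0.3697  1.7568 -0.0001  1.0153  0.8735] F [-1.853  -0.5524  5.3405] 0.0371525855072811
```

View pics/k2.png

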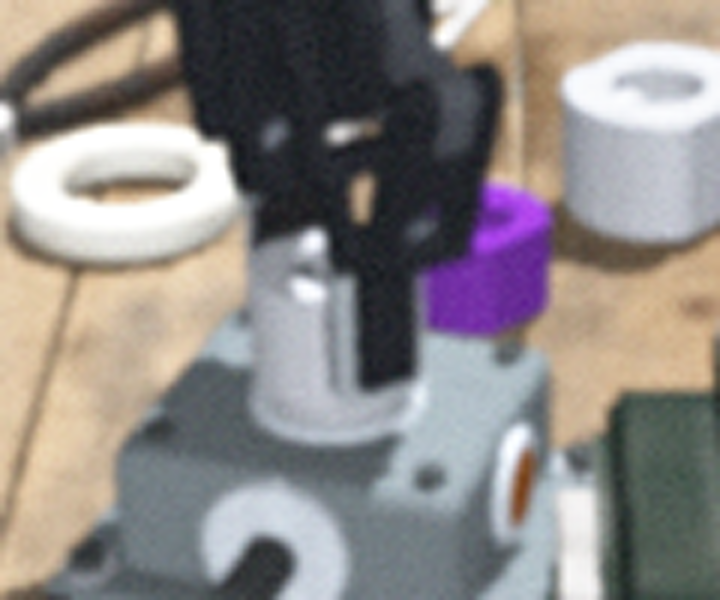

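View pics/k1z.png

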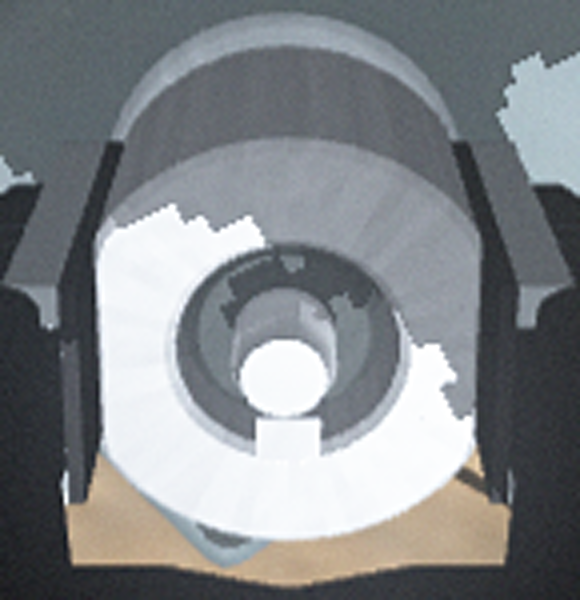

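It is seated: the force rises by about 7 to 8 N against the spring at the expected height, and no collar gap is visible. I'll ease the push, open the gripper and withdraw.

Emit:
{"name": "carry_out", "arguments": {"claw": [0,0,0.65,0.65,0.65,0.65,0.65,0.65,0.65], "slide": [[0,-0.001,0],[0,-0.001,0],[0,-0.001,0],[0,-0.001,0],[0,-0.001,0],[0,-0.001,0],[0,-0.001,0],[0,-0.001,0],[0,-0.001,0]], "dr": [[0,0,0],[0,0,0],[0,0,0],[0,0,0],[0,0,0],[0,0,0],[0,0,0],[0,0,0],[0,0,0]]}}

```text
t: 13.8
position: [0.5136, 0.3296, 0.0262]
eef_rot: [0.364, -0.606, 0.606, -0.364]
wrist_force: [0.5, -0.4, -0.5]
gripper_width: 0.0554
```

```bash
python3 st.py; python3 look.py l1
```

```text
13.8 [0.5136 0.3296 0.0262] yaw -27.981816836931433 ydir [-0.     -0.0001 -1.    ] F [ 0.4546 -0.3917 -0.5302] T [ 0.0176 -0.0205  0.0141] 0.055365814500348505
13.8 [0.5136 0.3296 0.0262] yaw z -27.981816836931433 ydir [-0.     -0.0001 -1.    ] q [ 0.385   0.369   1.7571 -0.0001  1.0156  0.8734] F [ 0.4546 -0.3917 -0.5302] 0.055365814500348505
```

View pics/l1.png

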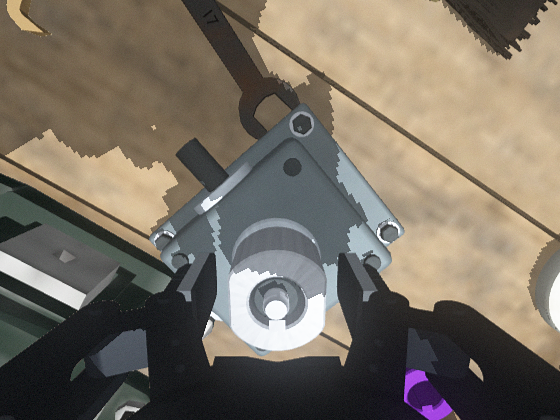

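The pads are clear of the hub on both sides. I'll lift straight up and look again.

Emit:
{"name": "carry_out", "arguments": {"claw": [0.65,0.65,0.65,0.65,0.65,0.65,0.65,0.65], "slide": [[0,-0.01,0],[0,-0.03,0],[0,-0.06,0],[0,-0.09,0],[0.03,-0.12,0],[0.07,-0.13,0],[0.07,-0.13,0],[0.07,-0.13,0]], "dr": [[0,0,0],[0,0,0],[0,0,0],[0,0,0],[0,0,0],[0,0,0],[0,0,0],[0,0,0]]}}

```text
t: 14.52
position: [0.4808, 0.2671, 0.1581]
eef_rot: [0.363, -0.606, 0.607, -0.365]
wrist_force: [0.9, 0.7, 0.4]
gripper_width: 0.0553
```

```bash
python3 st.py; python3 look.py m1;python3 - <<'E'
from h import *
f=bot.grab_frame('scene')[:,:,::-1]
a=cv2.resize(f[220:320,200:320],None,fx=4,fy=4,interpolation=2)
i=cv2.imread('pics/m1.png'); b=cv2.resize(i[60:180,220:340],None,fx=3.333,fy=3.3333,interpolation=2)[:400]
cv2.imwrite('pics/m2.png',cv2.resize(np.hstack([a,b]),(790,359)))
E
```

```text
14.5167 [0.4808 0.2671 0.1581] yaw -28.07464824125701 ydir [ 0.0027  0.0009 -1.    ] F [0.8997 0.6994 0.4201] T [-0.0138 -0.028  -0.0145] 0.05526909217290646
14.5167 [0.4808 0.2671 0.1581] yaw z -28.07464824125701 ydir [ 0.0027  0.0009 -1.    ] q [0.3008 0.0554 1.8549 0.0001 1.2284 0.7908] F [0.8997 0.6994 0.4201] 0.05526909217290646
```

View pics/m2.png

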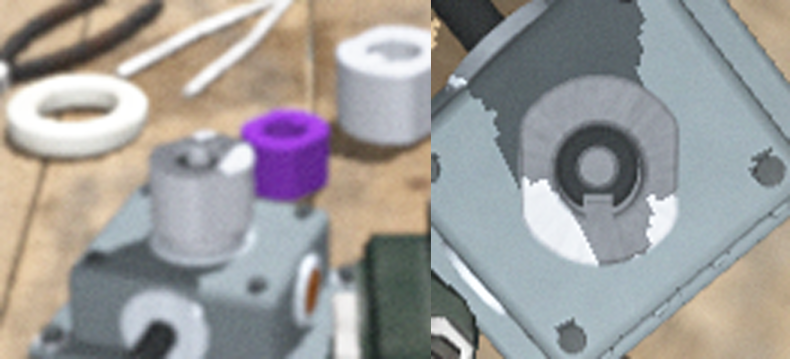

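View pics/m1.png

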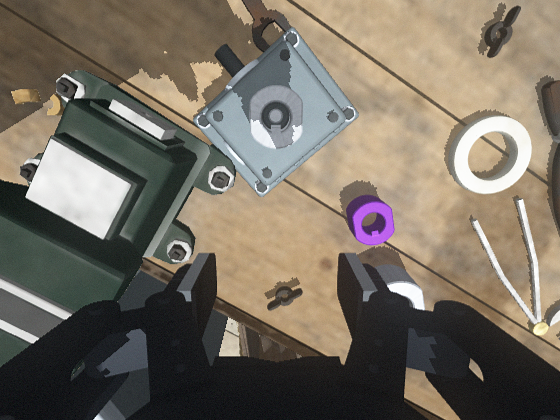

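The hub sits flat on the collar with its tab in the keyway and the shaft's end face just below its top. The wing nut and dividers look untouched and the gripper is clear, so I'm handing in.

```bash
python3 -c "
from plant import bot
bot.job_done()"
```

```text
the job is handed in; nothing more can be done
```

The small steel hub is on the gearbox shaft, with its tab in the keyway and seated on the shoulder. It is released, and I handed the job in at about 14.6 s of the 61 s allowed.

- **Grasp:** The first try closed on nothing. The images showed the fingertips about 30 mm behind the reported TCP, which disagrees with the description. I allowed for that and the second grasp held across the flats (37.3 mm opening).
- **Keyway:** I read it from the wrist picture at about 242° world and lined the tab up with it before lowering. The tab went straight in, so no searching turn was needed and I never felt it drop.
- **Seating:** The first contact came at the shoulder's height, and I confirmed it with a push of about 8 N.
- **Last checks:** The pictures show the hub flat on the collar, the tab in the keyway and the shaft end just below the hub's top. The wrist force was about zero after release. The wing nut and dividers look unmoved, by eye only; I did not measure them.
- **Disagreements:** The top and scene cameras put the shaft axis about 2 mm from where the wrist camera did. I relied mainly on the wrist view, and the fit bore it out.

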